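# Click-tighten the stage clamp

### The job

Take the red-handled click wrench from the mat, seat its slot fully down over the brass clamp screw on the black microscope stage, and turn it clockwise until it clicks; stop at once, before the break-over is pushed to its end. Then lift the wrench off, leaving the screw tightened, and lay it flat on the mat again, without disturbing the two lenses, the screwdriver or the lens cap.

Things in the scene. Friction and masses are not known exactly. Their poses are not given: they have to be found in the camera images.
- wrench: Click wrench: handle part; 0.3 kg with head. Origin: on the slot axis at the head's underside; x runs from head along the handle, z up as it lies on the mat. Red handle: straight bar 24 mm wide (y), 22 mm high, x = 54 to 202 mm, mid-height 30 mm above the origin; a black foot under its far end (x = 178 to 202) keeps it level. Centre of mass near x = 90 mm.
- wrench_grip (a point): Point to grip: middle of the red handle, 100 mm from the slot axis along x, 30 mm above the underside of the head.
- wrench_slot (a point): Centre of the slot at the underside of the wrench's steel head. Head: block 64 x 36 x 18 mm with a slot right through it, 43 x 13 mm, edges bevelled 1.5 mm; the slot's long side lies along the handle (x).
- wrench_head (a joint): Break-over angle of head against handle about the slot axis: 0 at rest, held by a spring. Turned clockwise it clicks at about 0.75 N m (7 N across the handle at the grip point): the head kinks, resistance drops to half by 0.07 rad, a third by 0.1; at 0.19 rad (never go beyond 0.17) it meets its end stop and overloads the screw. Springs back to 0 when unloaded.
- screw: Brass clamp screw: upright flat key 40 (x) x 10 (y) mm, 15 mm above its round aluminium boss. z, up: screw axis; origin on it 12 mm below the boss top. Turns clockwise seen from above with 0.25 N m drag; after an unknown 0.4 to 0.8 rad the clamp bites and resistance climbs past the click torque. Stays where left. Fit the wrench with its handle along the screw's +x, which leaves room for the sweep.
- screw_top (a point): Middle of the top of the brass key, 15 mm above the boss top on which the wrench head comes to rest: fully home, the slot point of the wrench lies 15 mm below this point.
- screw_end (a point): One end of the top of the brass key, 20 mm from the screw axis along its x.
- stage: Black microscope stage, fixed, 210 x 170 x 50 mm high; origin under its centre. The boss stands 20 mm from the centre towards -y on its top and is 12 mm high.
- mat: Blue-grey mat, 300 (x) x 340 (y) x 4 mm, fixed on the bench; origin under its centre.
- objective_a: Loose microscope objective lens standing on the bench, 32 mm across, 50 mm high, yellow band; leave alone. Origin under its centre.
- objective_b: Loose objective lens, 32 mm across, 50 mm high, red band; leave alone. Origin under its centre.
- driver: Loose screwdriver, 160 mm long, blue handle, lying at the mat's far edge; leave alone. Origin under its middle.
- lens_cap: Loose black lens cap, 40 mm across, 14 mm high, at a corner of the mat; leave alone. Origin under its centre.
Not all that is in view belongs to the job. Leave any turquoise look-alike of the wrench alone.

How it is judged:
By the outcome, as a careful person would: the job done as asked, in the order asked, and still so for the second after the job is handed in, with the robot touching nothing.
It also fails if it takes over 72 s, if anything falls off the work surface, if the arm or the gripper's body presses on something with over 40 N, if the wrist force passes 120 N, or if a joint passes its speed limit or range.

### The arm

A 6-joint arm with a two-finger parallel gripper is mounted at the origin on the work surface. World frame = base frame: x ahead of the robot, y to its left, z up, the work surface at z = 0. Lengths are in m, angles in rad, forces in N, time in s.
With the tool pointing down it reaches from about 0.4 to 0.825 m from the base axis. Payload 7 kg.
Tool frame: the origin (TCP) lies on the mounting face of the last link; the fingertips stand arm.tcp_to_tips ahead of it and the grasp point (between the pads) lies 159 mm ahead of it (arm.tcp_to_tips is the distance from the TCP to the fingertips, in m); z points along the fingers, y is the direction in which the jaws open and shut (so a half turn about z gives the same grasp; the last joint's range is limited). The gripper opens to 88 mm and grips with 3 to 60 N. Pads are 19 mm wide; open, the fingers measure 130 mm over their backs; the gripper's body (78 mm by 193 mm) begins 47 mm behind the grasp point.
Start: joints at [-0.815, 0.359, 0.012, 0, -1.224, -0.288], TCP at [0.304, -0.602, 0.405] pointing down, gripper open.
Joint ranges: [-3.07, 3.07], [-1.43, 2.12], [-1.02, 1.25], [-3.03, 1.67], [-3.05, -0], [-3.03, 3.03]. Speed limits (rad/s): [2.39, 2.39, 3.01, 3.14, 3.14, 3.14].

### API

Orientations are given as [roll, pitch, yaw] about the fixed x, y, z axes, in that order (R = Rz(yaw) Ry(pitch) Rx(roll)).
In Python, from station import arm, cams, job_done, finder gives the robot as it stands.
- The arm moves only by the tool play_rows, never from a script. Its argument "targets" is a list that holds one entry, the list of rows, each a list of 4 numbers: the shift along the tool's x, y, z in m, then the turn about the tool's z in degrees. A call has 1 to 5 rows; each row is the pose to reach, as a shift and turn from the pose commanded when the call began, along the tool's axes at that moment; what a row does not reach only later rows make up. A row lasts 1/8 s, in which the tool goes at most 62.5 mm and 10.7 degrees, less where a joint would pass 70% of its speed; a pose out of reach is approached as far as the arm can. A call with a gripper value outside its range is refused whole. "grip" is the closure in counts, from 0 (fully open) to 255 (shut), set as the call begins (left out, the last holds). The fingers move at their own pace and stop on an object; "newtons" is the grip in N (left out, the last holds). Time passes only in rows, so rows that repeat a pose let the fingers close. It gives the time, the measured TCP pose, the force and the opening at its end, in the units of the state.
- arm.get_state(): the state, without advancing time (a new reading comes with each control period).
- cams.grab_frame(name): name is "scene" or "top" or "wrist"; returns (picture, depth): 384x512x3 uint8, red, green, blue; 384x512 float32, m along the optical axis (not along the pixel's ray), 0 where there is no reading.
- cams.camera_params(name): a dict with "intrinsics" (3x3 intrinsics, pixels), "position" and "attitude" of the camera in the world. Camera axes: x right, y down, z forward; pixel columns grow to the right and rows downward; lengths in m; the calibration is good to about 2 mm. The wrist camera is an equidistant fisheye: a pixel r from the principal point sees the ray r / f radians off the axis. A picture is of the moment at which its call begins: read the wrist's pose just before it. camera_params takes no time and is no camera call; for the wrist camera it gives the pose at the moment of the call.
- job_done(): hands the job in, once; it reports no verdict.
Trained networks look in the newest picture that a camera, given by its name, has taken for a name from the list of things; names that differ only in an ending like _2 or _b are one class to them, and where a whole thing is asked for, a point or a joint stands for the part that bears it (a point fixed in the world has none). Each returns a list of dicts, best first, with "score" (0 to 1); they miss things now and then, are a little off and sometimes report something else, mostly with a low value. They report only what shows in the picture. A call takes as long as a camera call. They do not tell look-alikes from the thing itself.
- finder.find_in(camera, query): "xyz" ([x, y, z] in m, in world coordinates, good to about 4 mm: the middle of the surface that is visible of it).
- finder.masks_of(camera, query): "mask" (384x512 bool, what is visible of it).
The state is a dict: "t": time; "q": joint angles; "qd": joint speeds; "joint_efforts": joint torques, N m; "eef_pos": TCP position; "ee_rot": TCP orientation; "force": force on the tool from outside, world axes, zero at the start; "moment": the same for the moment, N m; "width": finger opening in m.
Only numpy, scipy, OpenCV 4.12 (cv2) and the standard library are available. Lean on these libraries where they do the work, as an engineer would, in place of code of your own. Each camera call takes 0.05 s, during which the arm holds its last target. There are 200 camera calls.

## Working session

There is one attempt and no reset: what is moved stays moved. The work goes in short steps, Python scripts to look and compute and a tool call to move; the robot and the scene stay as the last step left them, time stands still between calls to the robot, and variables do not carry over. Pictures are saved under pics/ and viewed, about 8 in all and at most 12, crops included, and the job is handed in when it is done.

Besides the shell and the picture viewer there is one more tool, called after "Emit:" in YAML: its name, and indented under it one key for each argument. play_rows: Moves the arm, as the interface text tells. Its arguments: {"type":"object","properties":{"targets":{"type":"array","items":{"type":"array","items":{"type":"array","items":{"type":"number"}}}},"grip":{"type":"number"},"newtons":{"type":"number"}},"required":["targets"]}

```bash
ls; mkdir -p pics; cat > h.py <<'E'
import numpy as np, cv2
from station import arm, cams, job_done, finder
from scipy.spatial.transform import Rotation as R
np.set_printoptions(precision=4, suppress=True)
def save(cam,name,crop=None,scale=1):
    p,d=cams.grab_frame(cam); im=p[...,::-1].copy()
    if crop: im=im[crop[1]:crop[3],crop[0]:crop[2]]
    if scale!=1: im=cv2.resize(im,None,fx=scale,fy=scale,interpolation=cv2.INTER_CUBIC)
    cv2.imwrite(f'pics/{name}.png',im); return p,d
def st():
    s=arm.get_state(); 
    print('t',round(s['t'],2),'pos',np.array(s['eef_pos']),'rot',np.array(s['ee_rot']),'F',np.array(s['force']),'M',np.array(s['moment']),'w',s['width']); return s
E
python3 - <<'E'
from h import *
s=st(); print(arm.tcp_to_tips)
for c in ['scene','top','wrist']:
    print(c,cams.camera_params(c)); save(c,c+'0')
for c in ['scene','top']:
  for q in ['wrench','wrench_grip','wrench_slot','screw_top','screw_end','stage','mat']:
    print(c,q,[(np.array(r['xyz']),round(r['score'],2)) for r in finder.find_in(c,q)[:3]])
E
```

```text
pics
t 0.0 pos [ 0.3043 -0.6023  0.4037] rot [ 3.1399 -0.0001 -2.6739] F [-1.0003 -0.0762 -0.0048] M [-0.0439  0.011  -0.0199] w 0.08773622607906698
0.1781
scene {'intrinsics': array([[442.4187,   0.    , 257.2701],
       [  0.    , 442.4187, 188.1689],
       [  0.    ,   0.    ,   1.    ]]), 'position': array([1.0291, 0.3586, 1.1032]), 'attitude': array([-2.577 , -0.0029,  2.2201])}
top {'intrinsics': array([[432.9025,   0.    , 252.0088],
       [  0.    , 432.9025, 198.3256],
       [  0.    ,   0.    ,   1.    ]]), 'position': array([ 0.3347, -0.0194,  1.3795]), 'attitude': array([-2.9987, -0.0246, -1.6004])}
wrist {'intrinsics': array([[297.3186,   0.    , 252.242 ],
       [  0.    , 297.3186, 193.6648],
       [  0.    ,   0.    ,   1.    ]]), 'position': array([ 0.2428, -0.6337,  0.3839]), 'attitude': array([ 2.8802, -0.0012,  2.0369])}
scene wrench [(array([ 0.6019, -0.1881,  0.0323]), 0.92), (array([ 0.2731, -0.2593,  0.0295]), 0.73), (array([ 0.4608, -0.5346,  0.0225]), 0.61)]
scene wrench_grip [(array([ 0.2772, -0.2665,  0.029 ]), 0.84), (array([ 0.4586, -0.5444,  0.027
[... 521 characters left out ...]
p wrench [(array([ 0.5991, -0.2041,  0.0428]), 0.87), (array([ 0.2591, -0.2793,  0.0378]), 0.61), (array([ 0.4769, -0.5351,  0.0279]), 0.59)]
top wrench_grip [(array([ 0.2546, -0.2812,  0.0424]), 0.84), (array([ 0.4791, -0.5393,  0.0298]), 0.73), (array([ 0.5958, -0.2086,  0.0426]), 0.64)]
top wrench_slot [(array([ 0.3092, -0.2104,  0.0206]), 0.74), (array([ 0.5224, -0.5218,  0.0225]), 0.69), (array([ 0.5859, -0.1204,  0.0206]), 0.66)]
top screw_top [(array([0.5508, 0.1822, 0.076 ]), 0.48)]
top screw_end [(array([0.5461, 0.1858, 0.0806]), 0.44)]
top stage [(array([0.5342, 0.2051, 0.0486]), 0.71), (array([ 0.7031, -0.2328,  0.0235]), 0.69)]
top mat [(array([ 0.5677, -0.1894,  0.0045]), 0.92)]
```

```bash
python3 -c "
import cv2
a=cv2.imread('pics/top0.png');b=cv2.imread('pics/scene0.png')
cv2.imwrite('pics/both0.png',cv2.resize(cv2.vconcat([a,b]),(800,1200))[:600]);cv2.imwrite('pics/both1.png',cv2.resize(b,(800,600)))"
```

```text
(no output)
```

View pics/both0.png

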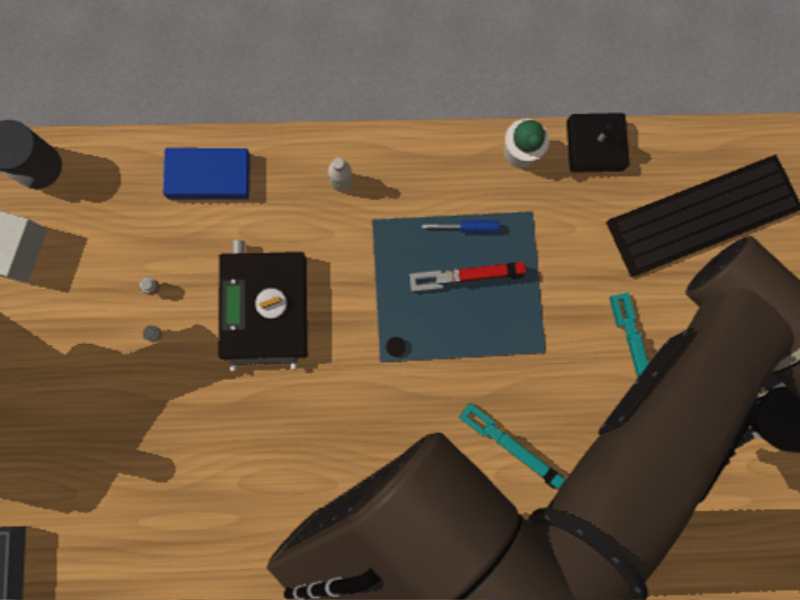

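View pics/both1.png

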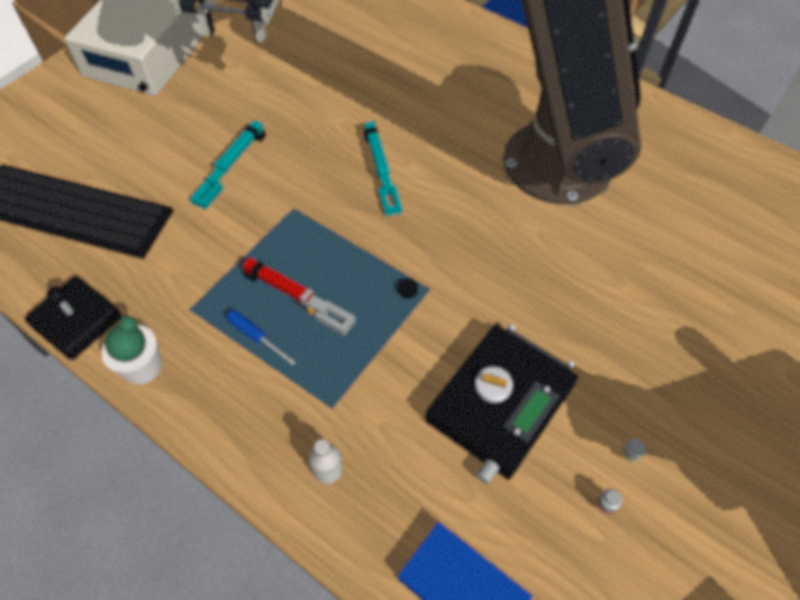

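Top picture: the red wrench has its head at (435,280) and its handle runs right to (520,270). The brass key is at (270,302) on the stage, and both turquoise look-alikes lie off the mat. The scene picture agrees. The lenses are on the stage's +y side, so the handle belongs on the −y side.

```bash
cat >> h.py <<'E'
def go(xyz,yawdeg):
    """shift/turn in tool axes from the measured pose to the TCP goal (tool down)"""
    s=arm.get_state(); Rm=R.from_euler('xyz',s['ee_rot'])
    d=Rm.inv().apply(np.array(xyz)-s['eef_pos']); y=np.degrees(s['ee_rot'][2])
    t=-((yawdeg-y+180)%360-180)
    print('yaw now %.2f  shift(mm) %s turn %.2f'%(y,d*1000,t),'q',np.array(s['q']))
E
python3 -c "
from h import *
go([.60,-.20,.35],-84)"
```

```text
yaw now -153.20  shift(mm) [-445.3703  225.9282   54.6879] turn -69.20 q [-0.8149  0.3585  0.0119  0.     -1.2241 -0.2881]
```

Emit:
play_rows:
  targets:
    - [[-0.445,0.226,0.055,-69],[-0.445,0.226,0.055,-69],[-0.445,0.226,0.055,-69],[-0.445,0.226,0.055,-69],[-0.445,0.226,0.055,-69]]
  grip: 0

```text
t: 1.48
eef_pos: [0.4891, -0.3503, 0.3706]
ee_rot: [-3.141, -0.0, -1.73]
force: [1.5, -0.8, 0.5]
width: 0.0877
```

```bash
python3 -c "
from h import *
st();go([.60,-.20,.35],-84)"
```

```text
t 1.48 pos [ 0.4891 -0.3503  0.3706] rot [-3.1409 -0.0002 -1.7301] F [ 1.5168 -0.8321  0.4863] M [-0.1323  0.0117 -0.0032] w 0.0877355294100884
yaw now -99.13  shift(mm) [-166.0055  -85.6837   20.6096] turn -15.13 q [-0.297   0.2628 -0.2054  0.0001 -1.1018  0.1377]
```

Emit:
play_rows:
  targets:
    - [[-0.166,-0.086,0.021,-15],[-0.166,-0.086,0.021,-15],[-0.166,-0.086,0.021,-15],[-0.166,-0.086,0.021,-15],[-0.166,-0.086,0.021,-15]]

```text
t: 2.1
eef_pos: [0.6004, -0.2021, 0.3492]
ee_rot: [3.141, -0.0, -1.473]
force: [-0.3, 0.3, -0.0]
width: 0.0876
```

```bash
cat >> h.py <<'E'
def pix2ray(cp,u,v):
    K=cp['intrinsics']; x=(u-K[0,2])/K[0,0]; y=(v-K[1,2])/K[1,1]
    th=np.hypot(x,y); k=np.tan(th)/max(th,1e-9)
    return R.from_euler('xyz',cp['attitude']).apply([x*k,y*k,1.0])  # scaled to depth 1
def pix_at_z(cp,u,v,z):
    r=pix2ray(cp,u,v); return cp['position']+r*(z-cp['position'][2])/r[2]
E
python3 - <<'E'
from h import *
st(); cp=cams.camera_params('wrist'); print(cp)
p,d=save('wrist','w1',scale=1.5)
for q in ['wrench_grip','wrench_slot','wrench']:
    print(q,[(np.array(r['xyz']),round(r['score'],2)) for r in finder.find_in('wrist',q)[:2]])
hsv=cv2.cvtColor(p,cv2.COLOR_RGB2HSV)
m=(((hsv[...,0]<8)|(hsv[...,0]>172))&(hsv[...,1]>150)&(hsv[...,2]>60)).astype(np.uint8)
n,l,stt,c=cv2.connectedComponentsWithStats(m); i=1+np.argmax(stt[1:,4]); print(stt[i],c[i])
ys,xs=np.nonzero(l==i); dd=d[ys,xs]; P=np.array([cp['position']+pix2ray(cp,x,y)*z for x,y,z in zip(xs,ys,dd) if z>0])
print('z pct',np.percentile(P[:,2],[5,50,95]))
T=P[P[:,2]>np.percentile(P[:,2],95)-.006][:,:2]; r=cv2.minAreaRect(T.astype(np.float32)*1000); print(r); print(cv2.boxPoints(r))
E
```

```text
t 2.1 pos [ 0.6004 -0.2021  0.3492] rot [ 3.1411 -0.     -1.4735] F [-0.2808  0.2704 -0.0403] M [-0.0115  0.123   0.063 ] w 0.0875991707638801
{'intrinsics': array([[297.3186,   0.    , 252.242 ],
       [  0.    , 297.3186, 193.6648],
       [  0.    ,   0.    ,   1.    ]]), 'position': array([ 0.6075, -0.2712,  0.3293]), 'attitude': array([ 2.8805, -0.    , -3.0459])}
wrench_grip [(array([ 0.2935, -0.2412,  0.0187]), 0.76), (array([ 0.5997, -0.2371,  0.0426]), 0.57)]
wrench_slot [(array([ 0.3114, -0.2171,  0.0227]), 0.95), (array([ 0.6004, -0.1404,  0.0264]), 0.94)]
wrench [(array([ 0.2933, -0.2397,  0.0175]), 0.87), (array([ 0.6029, -0.2359,  0.0477]), 0.59)]
[ 243   98   24  101 2394] [254.4039 147.7945]
z pct [0.0432 0.0448 0.0461]
((602.0817260742188, -239.77313232421875), (22.7354736328125, 98.35753631591797), 5.201328277587891)
[[ 586.3025 -191.8274]
 [ 595.2191 -289.7799]
 [ 617.861  -287.7188]
 [ 608.9443 -189.7663]]
```

View pics/w1.png

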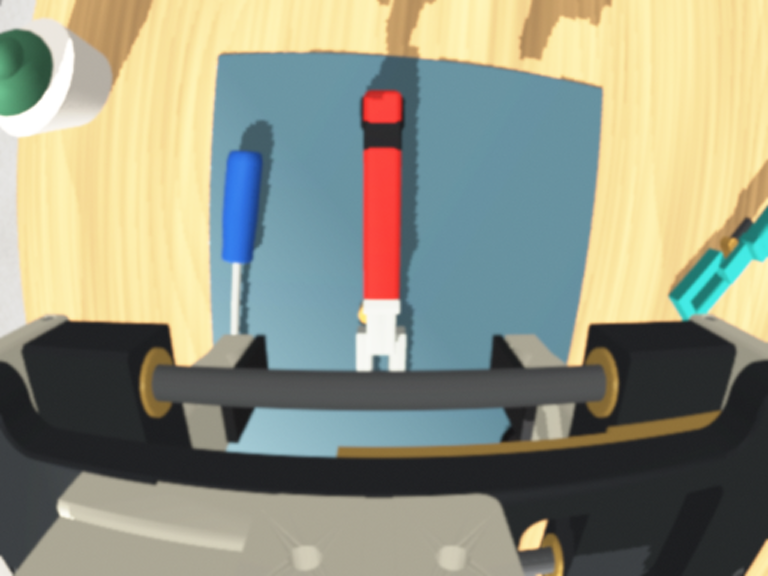

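The wrist picture shows the handle from (382,92) to (382,300), with the head partly behind the gripper bar. I'll shift so the camera sees the head clearly.

```bash
python3 -c "
from h import *
go([.588,-.06,.28],-84.4)"
```

```text
yaw now -84.57  shift(mm) [-144.0005   -1.922    69.7668] turn -0.17 q [-0.0195  0.3292 -0.1613  0.0001 -1.0799  0.1142]
```

Emit:
play_rows:
  targets:
    - [[-0.144,-0.002,0.07,0],[-0.144,-0.002,0.07,0],[-0.144,-0.002,0.07,0],[-0.144,-0.002,0.07,0]]

```text
t: 2.8
eef_pos: [0.5877, -0.058, 0.2786]
ee_rot: [3.14, 0.0, -1.473]
force: [-0.6, -1.0, -0.2]
width: 0.0877
```

```bash
python3 - <<'E'
from h import *
st(); cp=cams.camera_params('wrist')
p,d=save('wrist','w2',scale=1.5); np.savez('w2.npz',p=p,d=d,pos=cp['position'],att=cp['attitude'],K=cp['intrinsics'])
for q in ['wrench_slot','wrench_head','wrench']:
    print(q,[(np.array(r['xyz']),round(r['score'],2)) for r in finder.find_in('wrist',q)[:3]])
E
```

```text
t 2.8 pos [ 0.5877 -0.058   0.2786] rot [ 3.1399  0.0001 -1.4732] F [-0.6429 -1.0395 -0.2325] M [-0.0758  0.1031  0.0284] w 0.08770174237069174
wrench_slot [(array([ 0.3253, -0.2042,  0.0146]), 0.94), (array([ 0.5878, -0.1167,  0.0241]), 0.74)]
wrench_head [(array([ 0.3251, -0.2007,  0.0144]), 0.94), (array([ 0.5898, -0.1212,  0.0239]), 0.74)]
wrench [(array([ 0.5981, -0.1525,  0.0369]), 0.65), (array([ 0.3253, -0.2023,  0.0107]), 0.63)]
```

View pics/w2.png

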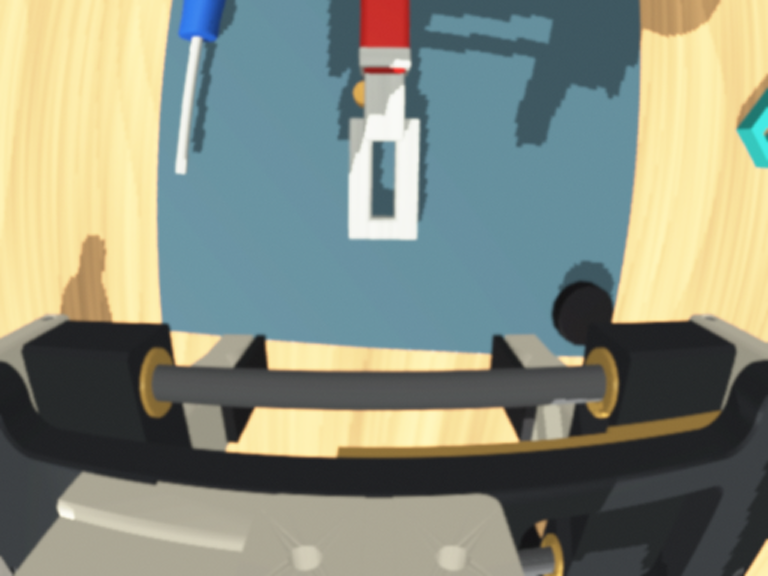

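The slot shows at about (383,180) in the 1.5× picture, with the head outline at x 349–418 and y 118–239. I'll fit it in world coordinates.

```bash
cat >> h.py <<'E'
def world(cp,d):
    v,u=np.mgrid[0:d.shape[0],0:d.shape[1]]; K=cp['intrinsics']
    x=(u-K[0,2])/K[0,0]; y=(v-K[1,2])/K[1,1]; th=np.hypot(x,y)+1e-9; k=np.tan(th)/th
    r=np.stack([x*k,y*k,np.ones_like(x)],-1)*d[...,None]
    return r@R.from_euler('xyz',cp['attitude']).as_matrix().T+cp['position']
E
python3 - <<'E'
from h import *
z=np.load('w2.npz'); cp=dict(intrinsics=z['K'],position=z['pos'],attitude=z['att']); p,d=z['p'],z['d']
W=world(cp,d); hsv=cv2.cvtColor(p,cv2.COLOR_RGB2HSV)
for v in range(15,165,10): print(v,d[v,255],W[v,255], W[v,238],p[v,255],p[v,238])
red=(((hsv[...,0]<8)|(hsv[...,0]>172))&(hsv[...,1]>150)); red[120:]=0
P=W[red&(W[...,2]>.038)]; print('handle z',np.median(P[:,2]))
# handle centreline
b=[ (np.mean(np.percentile(P[abs(P[:,1]-y)<.003][:,0],[2,98])),y) for y in np.arange(-.20,-.175,.005) if (abs(P[:,1]-y)<.003).sum()>9]; print(b)
h=(hsv[...,1]<50)&(hsv[...,2]>140)&(W[...,2]>.012)&(W[...,2]<.03); h[:60]=0;h[175:]=0;h[:,:220]=0;h[:,290:]=0
vs,us=np.nonzero(h); print(us.min(),us.max(),vs.min(),vs.max(),np.median(W[h][:,2]))
# subpixel corners on plane z=0.022
for v in range(85,160,6):
    r=np.nonzero(h[v])[0]; print(v,r.min(),r.max(), [i for i in range(r.min(),r.max()) if not h[v,i]][:1],[i for i in range(r.min(),r.max()) if not h[v,i]][-1:], pix_at_z(cp,(r.min()+r.max())/2,v,.022))
E
```

```text
15 0.18683538 [ 0.5998 -0.2025  0.0451] [ 0.6152 -0.2157  0.004 ] [202  47  43] [68 85 94]
25 0.1891471 [ 0.599  -0.1946  0.0448] [ 0.6143 -0.2064  0.0033] [202  48  44] [70 84 93]
35 0.19136125 [ 0.5983 -0.1869  0.0446] [ 0.6133 -0.1969  0.0042] [186 188 179] [ 86 105 109]
45 0.1948286 [ 0.5976 -0.1796  0.0429] [ 0.6124 -0.1879  0.0036] [145  67  63] [68 91 99]
55 0.20592873 [ 0.597  -0.1741  0.0329] [ 0.6116 -0.179   0.0034] [183 185 176] [150 129  92]
65 0.20787524 [ 0.5962 -0.1663  0.033 ] [ 0.6096 -0.167   0.0216] [183 185 176] [216 170  83]
75 0.2088845 [ 0.5955 -0.1584  0.0341] [ 0.6098 -0.1611  0.0049] [192 194 185] [63 88 97]
85 0.21169707 [ 0.5947 -0.1508  0.0332] [ 0.608  -0.1508  0.022 ] [248 249 245] [183 185 176]
95 0.24150828 [ 0.5939 -0.1453  0.0038] [ 0.6071 -0.1427  0.0237] [ 99 130 141] [182 185 176]
105 0.24387656 [ 0.5931 -0.1368  0.0037] [ 0.6065 -0.1349  0.0217] [ 88 123 136] [245 246 241]
115 0.24444441 [ 0.5922 -0.1282  0.0054] [ 0.6057 -0.1269  0.022 ] [ 87 122 134] [247 247 243]
125 0.24810146 [ 0.5914 -0.1197  0.0039] [ 0.605  -0.119   0.0215] [ 72 101 111
[... 509 characters left out ...]
08197458), np.float64(-0.18))]
233 279 79 158 0.02197475119916588
85 234 278 [243] [269] [ 0.5939 -0.1521  0.022 ]
91 234 279 [243] [268] [ 0.5931 -0.1473  0.022 ]
97 233 278 [248] [263] [ 0.5934 -0.1425  0.022 ]
103 233 278 [248] [262] [ 0.5929 -0.1377  0.022 ]
109 233 278 [248] [262] [ 0.5925 -0.1329  0.022 ]
115 233 278 [248] [262] [ 0.592  -0.1282  0.022 ]
121 233 277 [248] [263] [ 0.592  -0.1234  0.022 ]
127 233 277 [248] [263] [ 0.5915 -0.1186  0.022 ]
133 233 277 [248] [263] [ 0.591  -0.1139  0.022 ]
139 233 277 [248] [263] [ 0.5906 -0.1091  0.022 ]
145 233 276 [261] [261] [ 0.5905 -0.1043  0.022 ]
151 233 277 [] [] [ 0.5896 -0.0995  0.022 ]
157 233 277 [] [] [ 0.5892 -0.0947  0.022 ]
```

```bash
python3 -c "
from h import *
go([.55,.25,.32],-84.4)"
```

```text
yaw now -84.56  shift(mm) [-312.2996    8.9752  -39.8886] turn -0.16 q [ 0.2286  0.3316 -0.3376  0.0002 -0.9005 -0.1337]
```

Emit:
play_rows:
  targets:
    - [[-0.312,0.009,-0.04,0],[-0.312,0.009,-0.04,0],[-0.312,0.009,-0.04,0],[-0.312,0.009,-0.04,0],[-0.312,0.009,-0.04,0]]

```text
t: 3.62
eef_pos: [0.5499, 0.2495, 0.3203]
ee_rot: [-3.14, 0.001, -1.476]
force: [1.5, 0.2, -0.1]
width: 0.0876
```

Emit:
play_rows:
  targets:
    - [[0,0,0,0],[0,0,0,0]]

```text
t: 3.88
eef_pos: [0.55, 0.248, 0.3193]
ee_rot: [-3.141, 0.0, -1.475]
force: [-0.1, -0.5, -0.1]
width: 0.0873
```

```bash
python3 - <<'E'
from h import *
st(); cp=cams.camera_params('wrist')
p,d=save('wrist','w3',scale=1.5); np.savez('w3.npz',p=p,d=d,pos=cp['position'],att=cp['attitude'],K=cp['intrinsics'])
for q in ['screw_top','screw_end','screw']:
    print(q,[(np.array(r['xyz']),round(r['score'],2)) for r in finder.find_in('wrist',q)[:3]])
W=world(cp,d); hsv=cv2.cvtColor(p,cv2.COLOR_RGB2HSV)
m=(W[...,2]>.071)&(W[...,2]<.083)&(d>0)&(hsv[...,1]>70)
n,l,s,c=cv2.connectedComponentsWithStats(m.astype(np.uint8))
for i in range(1,n):
    if s[i,4]>60:
        P=W[l==i]; r=cv2.minAreaRect((P[:,:2]*1000).astype(np.float32)); print(s[i],c[i],np.median(P[:,2]),r)
E
```

```text
t 3.88 pos [0.55   0.248  0.3193] rot [-3.1415  0.0001 -1.4749] F [-0.1292 -0.4701 -0.0706] M [-0.0514  0.1749  0.0392] w 0.08731385302060139
screw_top [(array([0.5496, 0.185 , 0.0762]), 0.8)]
screw_end [(array([0.5469, 0.1812, 0.0762]), 0.84)]
screw [(array([0.5486, 0.1868, 0.0758]), 0.83)]
[254  99  22  52 626] [264.4377 124.6406] 0.07699540176802197 ((547.4253540039062, 184.5557098388672), (9.135560035705566, 38.72552490234375), 18.344118118286133)
```

View pics/w3.png

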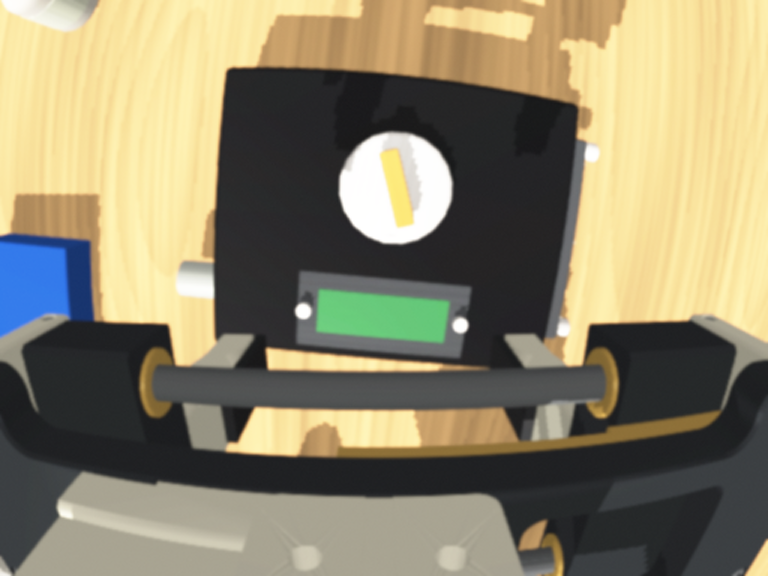

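The key is at (397,188) in the picture, which puts it at (0.5475, 0.1846, 0.077) along −71.7°. Next I'll grasp the wrench.

```bash
python3 -c "
from h import *
go([.6007,-.2248,.27],-85)"
```

```text
yaw now -84.60  shift(mm) [474.5692  -5.9724  49.2017] turn 0.40 q [ 0.7458  0.3093 -0.2673 -0.     -0.9944 -0.6516]
```

Emit:
play_rows:
  targets:
    - [[0.475,-0.006,0.0,0.4],[0.475,-0.006,0.0,0.4],[0.475,-0.006,0.0,0.4],[0.475,-0.006,0.0,0.4],[0.475,-0.006,0.0,0.4]]
  grip: 110

```text
t: 4.7
eef_pos: [0.5834, -0.0651, 0.3195]
ee_rot: [-3.141, -0.0, -1.483]
force: [1.0, 0.4, 0.4]
width: 0.0503
```

```bash
python3 -c "
from h import *
go([.6007,-.2248,.23],-85)"
```

```text
yaw now -84.95  shift(mm) [160.6146  -3.123   89.4677] turn 0.05 q [ 0.2218  0.2843 -0.3029  0.0001 -0.983  -0.1337]
```

Emit:
play_rows:
  targets:
    - [[0.161,-0.003,0.05,0],[0.161,-0.003,0.05,0],[0.161,-0.003,0.05,0],[0.161,-0.003,0.089,0],[0.161,-0.003,0.089,0]]

```text
t: 5.32
eef_pos: [0.599, -0.2236, 0.2272]
ee_rot: [3.135, 0.001, -1.485]
force: [-0.9, -0.2, 0.2]
width: 0.0497
```

```bash
python3 -c "
from h import *
st();go([.6007,-.2248,.193],-85)"
```

```text
t 5.33 pos [ 0.599  -0.2236  0.2272] rot [ 3.1354  0.0014 -1.4846] F [-0.8961 -0.2358  0.2075] M [-0.0178  0.1383  0.0107] w 0.049687314416678736
yaw now -85.06  shift(mm) [ 1.3952 -1.761  34.1729] turn -0.06 q [-0.0528  0.4602 -0.2739 -0.0008 -0.843   0.1394]
```

Emit:
play_rows:
  targets:
    - [[0.001,-0.001,0.018,0],[0.001,-0.001,0.036,0],[0.001,-0.001,0.036,0],[0.001,-0.001,0.036,0]]

```text
t: 5.82
eef_pos: [0.6025, -0.2228, 0.1945]
ee_rot: [-3.141, -0.0, -1.481]
force: [-0.4, 1.2, -0.1]
width: 0.0497
```

Emit:
play_rows:
  targets:
    - [[0,0,0,0],[0,0,0,0],[0,0,0,0],[0,0,0,0],[0,0,0,0]]
  grip: 255
  newtons: 45

```text
t: 6.45
eef_pos: [0.6019, -0.2231, 0.1944]
ee_rot: [3.141, 0.0, -1.482]
force: [-3.0, 0.7, 5.3]
width: 0.0234
```

```bash
python3 -c "
from h import *
st();go([.6007,-.2248,.193],-85)"
```

```text
t 6.45 pos [ 0.6019 -0.2231  0.1944] rot [ 3.141   0.0001 -1.4815] F [-3.0078  0.6931  5.3071] M [0.2716 1.316  0.0153] w 0.023400356841950277
yaw now -84.89  shift(mm) [1.6104 1.3025 1.3819] turn 0.11 q [-0.0515  0.5013 -0.2971  0.     -0.773   0.1408]
```

Emit:
play_rows:
  targets:
    - [[0,0,-0.03,0],[0,0,-0.08,0],[0,0,-0.135,0],[0,0,-0.135,0]]

```text
t: 6.95
eef_pos: [0.6037, -0.2233, 0.3341]
ee_rot: [-3.133, -0.002, -1.481]
force: [0.3, 0.1, -3.8]
width: 0.0237
```

```bash
python3 -c "
from h import *
st();go([.5784,.0913,.32],-71.7)"
```

```text
t 6.95 pos [ 0.6037 -0.2233  0.3341] rot [-3.1327 -0.0022 -1.4809] F [ 0.2672  0.1298 -3.8146] M [-0.0369  0.0292 -0.0003] w 0.02374731197687984
yaw now -84.85  shift(mm) [-315.6267   -2.9838   13.4255] turn -13.15 q [-0.0514  0.3553 -0.1613  0.0011 -1.0451  0.1408]
```

Emit:
play_rows:
  targets:
    - [[-0.04,-0.001,0,-2],[-0.1,-0.001,0,-6],[-0.16,-0.002,0,-10],[-0.22,-0.003,0,-13],[-0.27,-0.003,0,-13]]

```text
t: 7.58
eef_pos: [0.5803, 0.0483, 0.3277]
ee_rot: [3.14, 0.001, -1.253]
force: [2.0, -0.9, -3.5]
width: 0.0236
```

```bash
python3 -c "
from h import *
st();go([.5784,.0913,.3],-71.7)"
```

```text
t 7.58 pos [0.5803 0.0483 0.3277] rot [ 3.1402  0.0005 -1.2535] F [ 2.0037 -0.9083 -3.4674] M [-0.0536 -0.0797  0.0409] w 0.02360542460598597
yaw now -71.82  shift(mm) [-41.4554 -11.6197  27.7172] turn -0.12 q [ 0.4184  0.2698 -0.3019 -0.0008 -1.0004 -0.1007]
```

Emit:
play_rows:
  targets:
    - [[-0.02,-0.006,0.014,0],[-0.041,-0.012,0.028,0],[-0.041,-0.012,0.028,0],[-0.041,-0.012,0.028,0]]

```text
t: 8.07
eef_pos: [0.5798, 0.0883, 0.3005]
ee_rot: [3.14, -0.0, -1.255]
force: [-0.3, 0.1, -2.3]
width: 0.0238
```

```bash
python3 - <<'E'
from h import *
s=st();go([.5784,.0913,.3],-71.7)
pt,dt=cams.grab_frame('top'); ps,ds=cams.grab_frame('scene')
np.savez('hov.npz',pt=pt,dt=dt,ps=ps,ds=ds)
def pr(c,X):
    cp=cams.camera_params(c); q=R.from_euler('xyz',cp['attitude']).inv().apply(np.array(X)-cp['position']); K=cp['intrinsics']; return K[:2,:2]@(q[:2]/q[2])+K[:2,2]
out=[]
for c,p in (('top',pt),('scene',ps)):
    u,v=pr(c,[.5475,.1846,.08]).astype(int); print(c,u,v)
    im=cv2.resize(p[v-48:v+48,u-64:u+64,::-1],None,fx=6,fy=6,interpolation=cv2.INTER_CUBIC)[:, :]
    out.append(cv2.resize(im,(600,450)))
cv2.imwrite('pics/hov.png',cv2.resize(cv2.vconcat(out),(500,600*1)) if 0 else cv2.resize(cv2.hconcat(out),(800,300)))
for c in ('top','scene'):
  print(c,[(np.array(r['xyz']),round(r['score'],2)) for r in finder.find_in(c,'wrench_slot')[:3]],[(np.array(r['xyz']),round(r['score'],2)) for r in finder.find_in(c,'screw_top')[:3]])
E
```

```text
t 8.07 pos [0.5798 0.0883 0.3005] rot [ 3.1403 -0.0003 -1.2551] F [-0.2654  0.1398 -2.2638] M [-0.0163  0.0479 -0.0187] w 0.023810181873087945
yaw now -71.91  shift(mm) [-3.3154  0.394   0.4524] turn -0.21 q [ 0.4843  0.303  -0.3257  0.0001 -0.9434 -0.1687]
top 172 191
scene 316 241
top [(array([ 0.5245, -0.5215,  0.0234]), 0.62), (array([0.5426, 0.1868, 0.1284]), 0.56)] []
scene [(array([ 0.5304, -0.5231,  0.0156]), 0.82), (array([0.5533, 0.1862, 0.1297]), 0.64), (array([ 0.31  , -0.2073,  0.0206]), 0.53)] [(array([ 0.7061, -0.2273,  0.0273]), 0.71)]
```

View pics/hov.png

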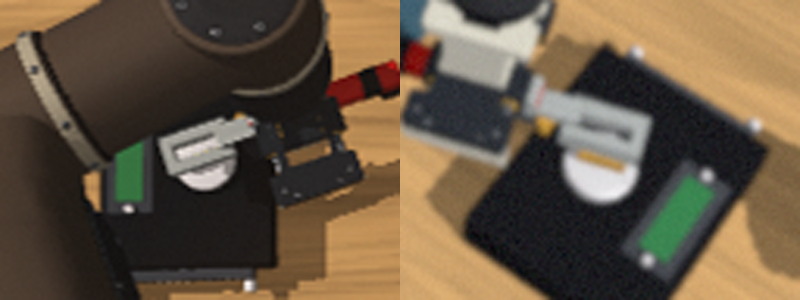

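The hover crops show the head roughly above the boss in both views: (210,145) in the top crop and (600,125) in the scene crop. I'll measure the head against the boss by depth in the same pictures.

```bash
python3 - <<'E'
from h import *
z=np.load('hov.npz')
for c,p,d in (('top',z['pt'],z['dt']),('scene',z['ps'],z['ds'])):
    cp=cams.camera_params(c); K=cp['intrinsics']; v,u=np.mgrid[0:384,0:512]
    W=np.stack([(u-K[0,2])/K[0,0]*d,(v-K[1,2])/K[1,1]*d,d],-1)@R.from_euler('xyz',cp['attitude']).as_matrix().T+cp['position']
    hsv=cv2.cvtColor(p,cv2.COLOR_RGB2HSV); near=np.hypot(W[...,0]-.5475,W[...,1]-.1846)<.06
    for nm,m in (('head',near&(W[...,2]>.118)&(W[...,2]<.1335)&(hsv[...,1]<60)&(hsv[...,2]>70)),('boss',near&(W[...,2]>.055)&(W[...,2]<.068)&(hsv[...,1]<60)&(hsv[...,2]>100)),('key',near&(W[...,2]>.068)&(W[...,2]<.085)&(hsv[...,1]>70)&(hsv[...,2]>100)),('shank',near&(W[...,2]>.1335)&(W[...,2]<.15))):
        P=W[m]
        if len(P)<5: continue
        r=cv2.minAreaRect((P[:,:2]*1000).astype(np.float32)); print(c,nm,len(P),'z',np.median(P[:,2]),r)
        if nm=='boss':
            h=cv2.convexHull((P[:,:2]*1000).astype(np.float32))[:,0]; print('  hull circle',cv2.minEnclosingCircle(h))
E
```

```text
top head 197 z 0.12747352924127986 ((546.0773315429688, 179.87802124023438), (37.1103630065918, 64.0125732421875), 17.710065841674805)
top boss 132 z 0.06252878947902996 ((537.9733276367188, 183.4483642578125), (46.5338020324707, 52.291038513183594), 19.855913162231445)
  hull circle ((540.8902587890625, 184.1417694091797), 27.42131805419922)
top shank 86 z 0.13926148456969345 ((555.4876708984375, 155.05545043945312), (22.127552032470703, 56.06092071533203), 10.7882080078125)
scene head 312 z 0.12788586392441847 ((555.13330078125, 172.36363220214844), (38.95136642456055, 89.00189971923828), 19.1251220703125)
scene boss 224 z 0.06168514292768179 ((541.2503662109375, 185.38377380371094), (73.66322326660156, 58.752708435058594), 17.940160751342773)
  hull circle ((536.8075561523438, 189.68817138671875), 41.51036071777344)
scene key 35 z 0.07424796452082827 ((551.3826293945312, 187.44979858398438), (5.188435077667236, 37.23833084106445), 19.98878288269043)
scene shank 127 z 0.1393890205670134 ((561.7310791015625, 146.9535369873047), (24.41669464111328, 37.256141662597656), 21.832857131958008)
```

Emit:
play_rows:
  targets:
    - [[-0.0033,0.0004,0.012,-0.2],[-0.0033,0.0004,0.024,-0.2],[-0.0033,0.0004,0.03,-0.2],[-0.0033,0.0004,0.03,-0.2],[-0.0033,0.0004,0.03,-0.2]]

```text
t: 9.0
eef_pos: [0.5785, 0.0919, 0.2713]
ee_rot: [-3.141, -0.0, -1.251]
force: [-0.8, 0.3, -3.5]
width: 0.0239
```

```bash
python3 -c "
from h import *
st();go([.5784,.0913,.2524],-71.7)"
```

```text
t 9.0 pos [0.5785 0.0919 0.2713] rot [-3.1413 -0.0001 -1.251 ] F [-0.771   0.2875 -3.454 ] M [-0.027   0.0875  0.0058] w 0.023884350925013866
yaw now -71.67  shift(mm) [ 0.5442  0.3014 18.8875] turn 0.03 q [ 0.4912  0.3331 -0.3598  0.0002 -0.8777 -0.1715]
```

Emit:
play_rows:
  targets:
    - [[0.0005,0.0003,0.003,0],[0.0005,0.0003,0.006,0],[0.0005,0.0003,0.008,0],[0.0005,0.0003,0.008,0]]

```text
t: 9.5
eef_pos: [0.5781, 0.0913, 0.263]
ee_rot: [3.141, -0.0, -1.251]
force: [0.3, 0.6, -3.6]
width: 0.0237
```

```bash
python3 -c "
from h import *
st();go([.5784,.0913,.2524],-71.7)"
```

```text
t 9.5 pos [0.5781 0.0913 0.263 ] rot [ 3.1413 -0.     -1.2511] F [ 0.3416  0.6136 -3.575 ] M [ 0.012   0.0999 -0.0241] w 0.02366722787821561
yaw now -71.68  shift(mm) [ 0.048  -0.2713 10.5506] turn 0.02 q [ 0.4904  0.3422 -0.3691 -0.     -0.8599 -0.1707]
```

Emit:
play_rows:
  targets:
    - [[0,0,0.004,0],[0,0,0.008,0],[0,0,0.0105,0],[0,0,0.0105,0]]

```text
t: 10.0
eef_pos: [0.5782, 0.0913, 0.2525]
ee_rot: [3.141, -0.0, -1.251]
force: [0.5, 0.8, -2.9]
width: 0.0235
```

```bash
python3 -c "
from h import *
st();go([.5784,.0913,.2524],-71.7)"
```

```text
t 10.0 pos [0.5782 0.0913 0.2525] rot [ 3.1413 -0.     -1.2511] F [ 0.4559  0.8074 -2.9303] M [0.0089 0.147  0.0243] w 0.02345960490549668
yaw now -71.68  shift(mm) [ 0.0398 -0.2406  0.0919] turn 0.02 q [ 0.4904  0.3545 -0.3795 -0.     -0.8371 -0.1707]
```

Emit:
play_rows:
  targets:
    - [[0,0,0.001,0],[0,0,0.002,0],[0,0,0.002,0]]

```text
t: 10.38
eef_pos: [0.5784, 0.0911, 0.2514]
ee_rot: [-3.141, -0.0, -1.251]
force: [-1.7, -3.4, 4.4]
width: 0.0238
```

```bash
python3 -c "
from h import *
st();go([.5784,.0913,.2514],-71.7)"
```

```text
t 10.38 pos [0.5784 0.0911 0.2514] rot [-3.1408 -0.0003 -1.2508] F [-1.6657 -3.4407  4.3983] M [-0.6309  0.787   0.1286] w 0.023793449657535697
yaw now -71.67  shift(mm) [-0.1753 -0.0828  0.006 ] turn 0.03 q [ 0.4901  0.3558 -0.3809  0.0006 -0.8334 -0.1706]
```

The wrench has bottomed on the boss. I'll sweep clockwise about the screw axis at r = 98 mm; the first 20° is below the minimum bite angle.

Emit:
play_rows:
  targets:
    - [[-0.0002,0.0069,-0.0008,4],[-0.001,0.0137,-0.0008,8],[-0.0021,0.0204,-0.0008,12],[-0.0038,0.0271,-0.0008,16],[-0.0059,0.0336,-0.0008,20]]

```text
t: 11.0
eef_pos: [0.5444, 0.0861, 0.2518]
ee_rot: [-3.141, -0.0, -1.602]
force: [0.4, -3.0, 0.6]
width: 0.0238
```

```bash
cat >> h.py <<'E'
C=np.array([.5475,.1846])
def tq():
    s=arm.get_state(); p=np.array(s['eef_pos']); F=np.array(s['force']); M=np.array(s['moment'])
    v=p[:2]-C; a=np.degrees(np.arctan2(v[1],v[0])); y=np.degrees(s['ee_rot'][2])
    t=-y*0+np.radians(y); ft=F[0]*np.sin(t)-F[1]*np.cos(t); fr=F[0]*np.cos(t)+F[1]*np.sin(t)
    print('t %.2f yaw %.2f ang %.2f r %.1f z %.4f Ft(cw) %.2f Fr %.2f Fz %.2f Mz %.3f torque~ %.3f w %.4f'%(s['t'],y,a,1000*np.hypot(*v),p[2],ft,fr,F[2],M[2],-ft*.0983+M[2],s['width']))
E
python3 -c "
from h import *
tq()"
```

```text
t 11.00 yaw -91.79 ang -91.78 r 98.5 z 0.2518 Ft(cw) -0.45 Fr 2.99 Fz 0.63 Mz 0.346 torque~ 0.391 w 0.0238
```

Emit:
play_rows:
  targets:
    - [[0,0.0021,0,1.25]]

```text
t: 11.12
eef_pos: [0.5423, 0.0862, 0.2518]
ee_rot: [-3.141, -0.0, -1.622]
force: [0.9, -4.3, 1.4]
width: 0.0236
```

```bash
python3 -c "from h import *;tq()"
```

```text
t 11.12 yaw -92.94 ang -93.00 r 98.5 z 0.2518 Ft(cw) -1.08 Fr 4.22 Fz 1.44 Mz 0.241 torque~ 0.347 w 0.0236
```

Emit:
play_rows:
  targets:
    - [[0,0.0021,0,1.25]]

```text
t: 11.25
eef_pos: [0.5404, 0.0864, 0.2517]
ee_rot: [-3.141, -0.0, -1.644]
force: [-0.0, -3.9, 2.4]
width: 0.0237
```

```bash
python3 -c "from h import *;tq()"
```

```text
t 11.25 yaw -94.17 ang -94.15 r 98.5 z 0.2517 Ft(cw) -0.25 Fr 3.86 Fz 2.43 Mz 0.292 torque~ 0.317 w 0.0237
```

Emit:
play_rows:
  targets:
    - [[0,0.0021,0,1.25]]

```text
t: 11.38
eef_pos: [0.5382, 0.0865, 0.2516]
ee_rot: [-3.141, -0.0, -1.666]
force: [-0.0, -4.8, 2.7]
width: 0.0237
```

```bash
python3 -c "from h import *;tq()"
```

```text
t 11.38 yaw -95.46 ang -95.40 r 98.5 z 0.2516 Ft(cw) -0.44 Fr 4.80 Fz 2.74 Mz 0.311 torque~ 0.354 w 0.0237
```

Emit:
play_rows:
  targets:
    - [[0.0004,0.0021,-0.0002,1.25]]

```text
t: 11.5
eef_pos: [0.536, 0.0866, 0.2517]
ee_rot: [-3.141, 0.0, -1.689]
force: [0.6, -1.0, 2.1]
width: 0.0238
```

```bash
python3 -c "from h import *;tq()"
```

```text
t 11.50 yaw -96.75 ang -96.68 r 98.7 z 0.2517 Ft(cw) -0.70 Fr 0.94 Fz 2.08 Mz 0.321 torque~ 0.389 w 0.0238
```

Emit:
play_rows:
  targets:
    - [[0.0002,0.0021,-0.0001,1.25]]

```text
t: 11.62
eef_pos: [0.5339, 0.0868, 0.2517]
ee_rot: [-3.141, 0.001, -1.711]
force: [-0.6, -0.3, 1.6]
width: 0.0234
```

```bash
python3 -c "from h import *;tq()"
```

```text
t 11.62 yaw -98.01 ang -97.93 r 98.8 z 0.2517 Ft(cw) 0.58 Fr 0.43 Fz 1.58 Mz 0.355 torque~ 0.299 w 0.0234
```

Emit:
play_rows:
  targets:
    - [[0,0.0021,-0.0001,1.25]]

```text
t: 11.75
eef_pos: [0.5317, 0.0871, 0.2518]
ee_rot: [-3.141, 0.001, -1.732]
force: [0.9, 0.4, 1.0]
width: 0.0241
```

```bash
python3 -c "from h import *;tq()"
```

```text
t 11.75 yaw -99.26 ang -99.19 r 98.8 z 0.2518 Ft(cw) -0.79 Fr -0.58 Fz 0.95 Mz 0.270 torque~ 0.348 w 0.0241
```

Emit:
play_rows:
  targets:
    - [[0,0.0021,0,1.25]]

```text
t: 11.88
eef_pos: [0.5296, 0.0874, 0.2517]
ee_rot: [-3.142, 0.0, -1.754]
force: [0.4, 1.6, 0.6]
width: 0.0236
```

```bash
python3 -c "from h import *;tq()"
```

```text
t 11.88 yaw -100.50 ang -100.42 r 98.8 z 0.2517 Ft(cw) -0.07 Fr -1.59 Fz 0.62 Mz 0.306 torque~ 0.312 w 0.0236
```

Emit:
play_rows:
  targets:
    - [[0,0.0021,0,1.25]]

```text
t: 12.0
eef_pos: [0.5276, 0.0878, 0.2518]
ee_rot: [-3.141, 0.0, -1.776]
force: [0.7, 1.6, -0.2]
width: 0.0236
```

```bash
python3 -c "from h import *;tq()"
```

```text
t 12.00 yaw -101.75 ang -101.61 r 98.8 z 0.2518 Ft(cw) -0.34 Fr -1.73 Fz -0.23 Mz 0.433 torque~ 0.467 w 0.0236
```

Emit:
play_rows:
  targets:
    - [[0,0.0021,0,1.25]]

```text
t: 12.12
eef_pos: [0.5259, 0.0882, 0.2519]
ee_rot: [-3.141, 0.0, -1.797]
force: [2.3, 0.4, -2.3]
width: 0.0238
```

```bash
python3 -c "from h import *;tq()"
```

```text
t 12.12 yaw -102.97 ang -102.66 r 98.8 z 0.2519 Ft(cw) -2.11 Fr -0.90 Fz -2.33 Mz 0.780 torque~ 0.987 w 0.0238
```

The clamp bites at about −101.5° and torque is climbing, so I'm going to finer steps.

Emit:
play_rows:
  targets:
    - [[0,0.001,0.0003,0.6]]

```text
t: 12.25
eef_pos: [0.5248, 0.0884, 0.2517]
ee_rot: [-3.141, 0.0, -1.807]
force: [0.7, 1.5, 0.5]
width: 0.0238
```

```bash
python3 -c "from h import *;tq()"
```

```text
t 12.25 yaw -103.54 ang -103.27 r 98.8 z 0.2517 Ft(cw) -0.31 Fr -1.64 Fz 0.55 Mz 0.722 torque~ 0.752 w 0.0238
```

Emit:
play_rows:
  targets:
    - [[0,0.001,0.0002,0.6]]

```text
t: 12.38
eef_pos: [0.5238, 0.0886, 0.2516]
ee_rot: [-3.141, 0.0, -1.818]
force: [-0.4, 1.6, 1.5]
width: 0.0237
```

```bash
python3 -c "from h import *;tq()"
```

```text
t 12.38 yaw -104.14 ang -103.87 r 98.9 z 0.2516 Ft(cw) 0.79 Fr -1.45 Fz 1.53 Mz 0.663 torque~ 0.585 w 0.0237
```

Emit:
play_rows:
  targets:
    - [[0,0.0014,0,0.8]]

```text
t: 12.5
eef_pos: [0.5224, 0.0889, 0.2515]
ee_rot: [-3.141, 0.001, -1.832]
force: [-0.3, 2.6, 2.8]
width: 0.0238
```

```bash
python3 -c "from h import *;tq()"
```

```text
t 12.50 yaw -104.98 ang -104.71 r 99.0 z 0.2515 Ft(cw) 0.94 Fr -2.48 Fz 2.75 Mz 0.667 torque~ 0.575 w 0.0238
```

Emit:
play_rows:
  targets:
    - [[0,0.0014,0,0.8]]

```text
t: 12.62
eef_pos: [0.5209, 0.0892, 0.2515]
ee_rot: [-3.141, 0.0, -1.846]
force: [-0.2, 2.9, 2.8]
width: 0.0233
```

```bash
python3 -c "from h import *;tq()"
```

```text
t 12.62 yaw -105.79 ang -105.57 r 99.0 z 0.2515 Ft(cw) 1.01 Fr -2.76 Fz 2.82 Mz 0.624 torque~ 0.525 w 0.0233
```

It clicked: torque fell steadily from 0.99 to 0.53 N·m over the next 2.8° of turning. I'll stop here and back off to unload.

Emit:
play_rows:
  targets:
    - [[-0.0002,-0.0026,0,-1.5],[-0.0004,-0.0052,-0.0005,-3],[-0.0006,-0.0077,-0.0008,-4.5],[-0.0006,-0.0077,-0.0008,-4.5],[-0.0006,-0.0077,-0.0008,-4.5]]

```text
t: 13.25
eef_pos: [0.5284, 0.0875, 0.2519]
ee_rot: [3.141, -0.0, -1.767]
force: [-0.6, 4.0, -0.8]
width: 0.0238
```

```bash
python3 -c "from h import *;tq()"
```

```text
t 13.25 yaw -101.27 ang -101.15 r 98.9 z 0.2519 Ft(cw) 1.38 Fr -3.85 Fz -0.80 Mz 0.293 torque~ 0.158 w 0.0238
```

Emit:
play_rows:
  targets:
    - [[-0.0006,-0.0013,0,-0.75],[-0.0008,-0.0026,-0.0005,-1.5],[-0.0008,-0.0026,-0.0005,-1.5]]

```text
t: 13.62
eef_pos: [0.531, 0.0874, 0.2523]
ee_rot: [3.141, -0.001, -1.741]
force: [-0.2, 0.2, -2.4]
width: 0.0236
```

```bash
python3 -c "from h import *;tq()"
```

```text
t 13.62 yaw -99.75 ang -99.63 r 98.6 z 0.2523 Ft(cw) 0.26 Fr -0.20 Fz -2.37 Mz 0.074 torque~ 0.048 w 0.0236
```

Unloaded. I'll lift straight up gently.

Emit:
play_rows:
  targets:
    - [[0,0,-0.006,0],[0,0,-0.012,0],[0,0,-0.02,0],[0,0,-0.035,0],[0,0,-0.06,0]]

```text
t: 14.25
eef_pos: [0.5311, 0.0878, 0.3135]
ee_rot: [3.141, -0.001, -1.741]
force: [1.7, 0.2, -2.5]
width: 0.0236
```

```bash
python3 -c "
from h import *
tq();go([.6019,-.2231,.32],-84.9)
p,d=cams.grab_frame('scene'); cv2.imwrite('pics/lift.png',cv2.resize(p[193:289,252:380,::-1],(640,480),interpolation=cv2.INTER_CUBIC))"
```

```text
t 14.25 yaw -99.73 ang -99.63 r 98.2 z 0.3135 Ft(cw) -1.65 Fr -0.45 Fz -2.54 Mz -0.032 torque~ 0.130 w 0.0236
yaw now -99.73  shift(mm) [ 294.4279 -122.359    -6.4155] turn -14.83 q [ 0.5281  0.2152 -0.4146 -0.     -0.9418 -0.698 ]
```

View pics/lift.png

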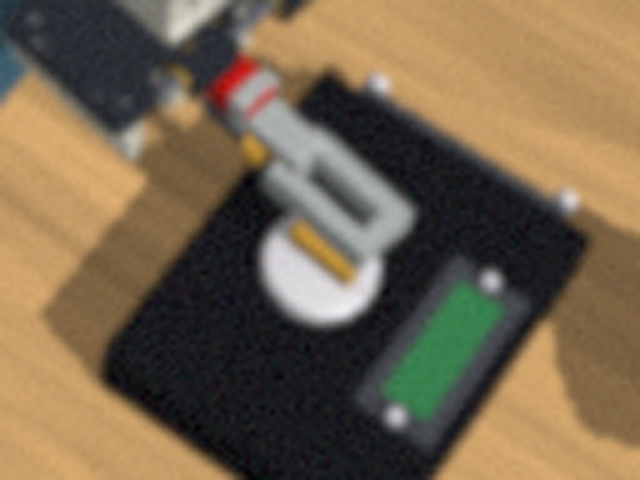

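The wrench is off and the key at (322,250) has turned, lying almost parallel to the lifted head. Now back to the original spot on the mat.

Emit:
play_rows:
  targets:
    - [[0.05,-0.02,-0.01,-3],[0.11,-0.045,-0.01,-8],[0.17,-0.07,-0.006,-12],[0.23,-0.095,-0.006,-15],[0.28,-0.118,-0.006,-15]]

```text
t: 14.92
eef_pos: [0.6005, -0.2099, 0.3195]
ee_rot: [-3.14, -0.0, -1.478]
force: [2.1, -0.0, -2.7]
width: 0.0238
```

```bash
python3 -c "
from h import *
tq();go([.6019,-.2231,.23],-84.9)"
```

```text
t 14.93 yaw -84.67 ang -82.35 r 398.1 z 0.3195 Ft(cw) -2.11 Fr 0.21 Fz -2.69 Mz 0.051 torque~ 0.259 w 0.0238
yaw now -84.67  shift(mm) [13.2145 -0.0587 89.5297] turn 0.23 q [-0.03    0.3588 -0.192   0.0001 -1.0187  0.123 ]
```

Emit:
play_rows:
  targets:
    - [[0.013,0,0.04,0.2],[0.013,0,0.085,0.2],[0.013,0,0.1,0.2],[0.013,0,0.112,0.2],[0.013,0,0.12,0.2]]

```text
t: 15.55
eef_pos: [0.6022, -0.2206, 0.1996]
ee_rot: [-3.14, -0.001, -1.481]
force: [-0.4, 0.4, -2.7]
width: 0.0237
```

```bash
python3 -c "
from h import *
st();go([.6019,-.2231,.1945],-84.9)"
```

```text
t 15.55 pos [ 0.6022 -0.2206  0.1996] rot [-3.1396 -0.0006 -1.4814] F [-0.385   0.4407 -2.7407] M [0.0158 0.066  0.0177] w 0.023670546900462303
yaw now -84.88  shift(mm) [2.5074 0.5223 5.0633] turn 0.02 q [-0.0473  0.4935 -0.296   0.0004 -0.7792  0.1364]
```

Emit:
play_rows:
  targets:
    - [[0,0,0.002,0],[0,0,0.004,0],[0,0,0.0055,0],[0,0,0.0055,0]]

```text
t: 16.05
eef_pos: [0.6017, -0.2208, 0.1944]
ee_rot: [-3.14, -0.0, -1.482]
force: [-3.1, 3.4, 5.4]
width: 0.0237
```

```bash
python3 -c "
from h import *
st()"
```

```text
t 16.05 pos [ 0.6017 -0.2208  0.1944] rot [-3.1402 -0.0004 -1.4819] F [-3.0587  3.4406  5.414 ] M [0.7607 0.9289 0.0008] w 0.023658523401083903
```

Emit:
play_rows:
  targets:
    - [[0,0,-0.0005,0],[0,0,-0.0005,0],[0,0,-0.0005,0],[0,0,-0.0005,0],[0,0,-0.0005,0]]
  grip: 110

```text
t: 16.68
eef_pos: [0.6014, -0.2209, 0.1936]
ee_rot: [3.142, 0.0, -1.482]
force: [0.6, 0.1, 0.4]
width: 0.0495
```

Emit:
play_rows:
  targets:
    - [[0,0,-0.01,0],[0,0,-0.04,0],[0,0,-0.09,0],[0,0,-0.15,0],[0,0,-0.2,0]]

```text
t: 17.3
eef_pos: [0.6011, -0.221, 0.3972]
ee_rot: [-3.139, -0.001, -1.482]
force: [1.5, 0.8, -0.6]
width: 0.0499
```

Emit:
play_rows:
  targets:
    - [[0.05,0.05,0,0],[0.05,0.1,0,0],[0.05,0.15,0,0],[0.05,0.15,0,0],[0.05,0.15,0,0]]

```text
t: 17.92
eef_pos: [0.4564, -0.2841, 0.3948]
ee_rot: [-3.14, -0.001, -1.483]
force: [0.6, 0.7, 1.0]
width: 0.0496
```

```bash
python3 - <<'E'
from h import *
st()
p,d=cams.grab_frame('scene'); q,e=cams.grab_frame('top')
a=cv2.resize(p[...,::-1],(800,600))[80:520,150:]; 
cv2.imwrite('pics/end.png',cv2.hconcat([cv2.resize(a,(400,300)),cv2.resize(q[100:384,80:,::-1],(400,300))]))
cp=cams.camera_params('scene');K=cp['intrinsics']; v,u=np.mgrid[0:384,0:512]
W=np.stack([(u-K[0,2])/K[0,0]*d,(v-K[1,2])/K[1,1]*d,d],-1)@R.from_euler('xyz',cp['attitude']).as_matrix().T+cp['position']
hsv=cv2.cvtColor(p,cv2.COLOR_RGB2HSV)
m=(((hsv[...,0]<8)|(hsv[...,0]>172))&(hsv[...,1]>150)&(hsv[...,2]>60))
P=W[m&(abs(W[...,0]-.6)<.05)&(abs(W[...,1]+.24)<.1)]; print('handle z',np.percentile(P[:,2],[10,50,90,98]))
k=(np.hypot(W[...,0]-.5475,W[...,1]-.1846)<.035)&(W[...,2]>.068)&(hsv[...,1]>90)&(hsv[...,2]>90)
Q=W[k]; print('key',len(Q),cv2.minAreaRect((Q[:,:2]*1000).astype(np.float32)))
for c in ('scene','top'):
  for n in ('driver','lens_cap','objective_a','wrench'): print(c,n,[(np.array(r['xyz']),round(r['score'],2)) for r in finder.find_in(c,n)[:2]])
E
```

```text
t 17.93 pos [ 0.4564 -0.2841  0.3948] rot [-3.1398 -0.0008 -1.4825] F [0.6016 0.6505 1.0497] M [-0.0193  0.0886 -0.0109] w 0.04957826085536064
handle z [0.0369 0.0441 0.0474 0.049 ]
key 63 ((548.6112670898438, 187.84225463867188), (38.25088882446289, 11.337905883789062), 84.0311279296875)
scene driver [(array([ 0.7068, -0.2259,  0.0236]), 0.82)]
scene lens_cap [(array([ 0.4614, -0.0546,  0.0197]), 0.6), (array([0.5986, 0.4344, 0.0427]), 0.19)]
scene objective_a [(array([0.5058, 0.4241, 0.0396]), 0.64), (array([0.5982, 0.4316, 0.0454]), 0.47)]
scene wrench [(array([ 0.6073, -0.1857,  0.0329]), 0.97), (array([ 0.4836, -0.5327,  0.0238]), 0.85)]
top driver [(array([ 0.7038, -0.2311,  0.025 ]), 0.67)]
top lens_cap []
top objective_a [(array([0.5871, 0.4285, 0.042 ]), 0.56), (array([0.4935, 0.4195, 0.037 ]), 0.51)]
top wrench [(array([ 0.3928, -0.5469,  0.0404]), 0.81), (array([ 0.2462, -0.2926,  0.0417]), 0.62)]
```

View pics/end.png

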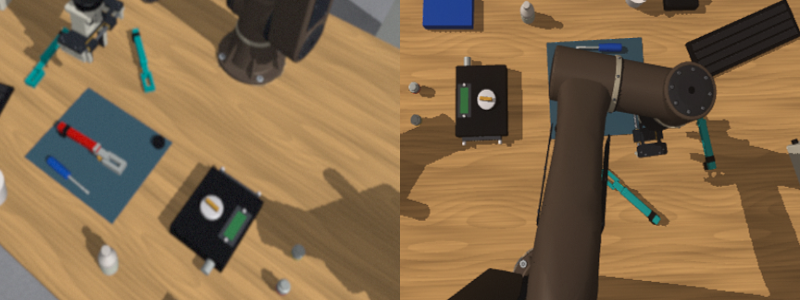

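```bash
python3 -c "
from h import *
job_done()"
```

```text
the job is handed in; nothing more can be done
```

The screw is tightened to the click and the wrench is lying flat on the mat again. I handed the job in at about 18 s of the 72 s allowed.

- **Seating:** the slot went down over the key without resistance, and the head bottomed on the boss at the expected height.
- **Click:** while turning clockwise, estimated torque rose from about 0.35 to 0.99 N·m. It then fell to 0.53 N·m over the next 2.8°, and I stopped there. I estimate the break-over reached about 0.05–0.06 rad, below the 0.17 limit. That comes from the torque curve; I had no direct reading of the angle.
- **Unloading:** I backed off about 6° until the torque was near zero, then lifted the wrench straight up. The key stayed turned, from about −72° to about −96°.
- **Final checks:** the scene view shows the wrench on the mat, handle top at about 44 mm as before, with the gripper open and well clear. Screwdriver, lens cap and both lenses look untouched.
- **Gaps and disagreements:** the arm hid the wrench and lens cap in the last top view. There the detector missed the cap and ranked the turquoise look-alikes first, so those two rest on the scene view alone. While hovering, the top camera placed the head about 3 mm from where the wrist camera and arm position did. I trusted the wrist measurement, and the fit bore it out.

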